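# Pack the service kit into its colour-coded tray

## Task

Pack the service kit into the tray of coloured bins: lay the red test clip flat in the red bin, the copper-brown battery cell flat in the orange bin, the green terminal plug flat in the green bin, and stand the small white-flanged spool of blue wire upright in the blue bin. The black clip and the black cell do not belong to the kit: leave them where they lie.

Things in the scene. Friction and masses are not known exactly. Their poses are not given: they have to be found in the camera images.
- red_clip_mid (a point): red insulated test clip with a pale nose, lying flat, 12 x 69 x 11 mm, about 14 g. Point: middle of its length and height, 5.5 mm above its underside, on the red sleeve, which is about 10 mm across; z up, long axis along y, so it is best gripped across x.
- brown_cell_mid (a point): battery cell with copper-brown wrapper and a cream band, lying, 14 x 50 x 14 mm, about 24 g; it does not roll. Point: its centre, 7 mm above its underside; z up, long axis along y, so it is best gripped across x (12 to 14 mm across).
- blue_spool_mid (a point): small spool of blue wire with white flanges standing upright on one flange, 48 mm diameter, 30 mm high, about 100 g. Point: its centre, 15 mm above its underside; z is its upright axis; grip across the flanges from any side.
- green_plug_mid (a point): green screw-terminal plug, lying, 11 x 30 x 13 mm, about 15 g. Point: its centre, 6.5 mm above its underside; z up, long axis along y, so it is best gripped across x (11 mm across, the upper 4 mm narrower).
- bin_red_floor (a point): red plastic bin, fixed, one of four square bins (red, orange, blue, green) standing two by two in a black tray; which bin stands in which corner changes. 96 x 96 mm outside, 92 x 92 mm inside, walls 2 mm thick. The point is the centre of its inner floor, 12 mm above the bench; its walls rise 13 mm above that floor. x and y run along its sides, z up.
- bin_orange_floor (a point): orange plastic bin, fixed, one of four square bins (red, orange, blue, green) standing two by two in a black tray; which bin stands in which corner changes. 96 x 96 mm outside, 92 x 92 mm inside, walls 2 mm thick. The point is the centre of its inner floor, 12 mm above the bench; its walls rise 13 mm above that floor. x and y run along its sides, z up.
- bin_blue_floor (a point): blue plastic bin, fixed, one of four square bins (red, orange, blue, green) standing two by two in a black tray; which bin stands in which corner changes. 96 x 96 mm outside, 92 x 92 mm inside, walls 2 mm thick. The point is the centre of its inner floor, 12 mm above the bench; its walls rise 13 mm above that floor. x and y run along its sides, z up.
- bin_green_floor (a point): green plastic bin, fixed, one of four square bins (red, orange, blue, green) standing two by two in a black tray; which bin stands in which corner changes. 96 x 96 mm outside, 92 x 92 mm inside, walls 2 mm thick. The point is the centre of its inner floor, 12 mm above the bench; its walls rise 13 mm above that floor. x and y run along its sides, z up.
- black_clip_mid (a point): black insulated test clip, same shape and size as the red one (12 x 69 x 11 mm), same point and axes; does not belong in the tray.
- black_cell_mid (a point): battery cell with black wrapper and a cream band, same shape and size as the brown one (14 x 50 x 14 mm), same point and axes; does not belong in the tray.
There are look-alikes about, which are no part of the job. Leave any purple look-alike of the part that bears blue_spool_mid alone.

How it is judged:
At the end, for the whole second after the job is handed in: Red clip, brown cell, green plug and blue spool each rest in their bin: centre within 43 mm of the bin's centre along each side, at most 4 mm above its resting height, tilted under 0.15 rad, still. Black clip and black cell within 15 mm of where they lay (x of red_clip_mid in the frame of bin_red_floor between -0.043 and 0.043 m and y of red_clip_mid in the frame of bin_red_floor between -0.043 and 0.043 m and z of red_clip_mid in the frame of bin_red_floor below 0.0095 m and angle between each of red_clip_mid, brown_cell_mid, blue_spool_mid, green_plug_mid's own z axis and vertical below 0.15 rad and linear speed of each of red_clip, brown_cell, blue_spool, green_plug below 0.02 m/s and x of brown_cell_mid in the frame of bin_orange_floor between -0.043 and 0.043 m and y of brown_cell_mid in the frame of bin_orange_floor between -0.043 and 0.043 m and z of brown_cell_mid in the frame of bin_orange_floor below 0.011 m and x of blue_spool_mid in the frame of bin_blue_floor between -0.043 and 0.043 m and y of blue_spool_mid in the frame of bin_blue_floor between -0.043 and 0.043 m and z of blue_spool_mid in the frame of bin_blue_floor below 0.019 m and x of green_plug_mid in the frame of bin_green_floor between -0.043 and 0.043 m and y of green_plug_mid in the frame of bin_green_floor between -0.043 and 0.043 m and z of green_plug_mid in the frame of bin_green_floor below 0.0105 m and distance of each of black_clip_mid, black_cell_mid from where it was at the start of the episode below 0.015 m); the robot touches nothing.
It fails at once if the black test clip is moved more than 15 mm from where it lay (distance of black_clip_mid from where it was at the start of the episode above 0.015 m).
It fails at once if the black cell is moved more than 15 mm from where it lay (distance of black_cell_mid from where it was at the start of the episode above 0.015 m).
It also fails if it takes over 90 s, if anything falls off the work surface, if the arm or the gripper's body presses on something with over 40 N, if the wrist force passes 120 N, or if a joint passes its speed limit or range.

## Robot

A 7-joint arm with a two-finger parallel gripper is mounted at the origin on the work surface; the furniture and walls round the work are solid. World frame = base frame: x ahead of the robot, y to its left, z up, the work surface at z = 0. Lengths are in m, angles in rad, forces in N, time in s.
With the tool pointing down it reaches from about 0.4 to 0.85 m from the base axis. Payload 10.4 kg.
Tool frame: the origin (TCP) lies between the finger pads; the fingertips stand 22 mm ahead of it and the grasp point (between the pads) lies 3 mm ahead of it; z points along the fingers, y is the line along which they close (so a half turn about z gives the same grasp; the last joint's range is limited). The gripper opens to 85 mm and grips with 20 to 120 N. Pads are 22 mm wide; open, the fingers measure 114 mm over their backs; the gripper's body (76 mm by 85 mm) begins 54 mm behind the grasp point. The pads swing forward as they close: fully open they stand 13 mm farther back than shut.
Start: joints at [1.157, 0.332, -0.065, 1.46, 0.022, 1.35, -0.088], TCP at [0.238, -0.578, 0.253] pointing down, gripper open.
Joint ranges: [-2.6, 2.6], [-0.5, 2.12], [-1.47, 1.34], [0.16, 2.42], [-1.27, 4.41], [0.06, 2.06], [-2.6, 2.6]. Speed limits (rad/s): [2.22, 2.22, 2.79, 2.79, 3.14, 3.14, 3.14].

## Interface

Orientations are given as a unit quaternion [x, y, z, w].
In Python, from workcell import manip, camera, ticket, boxes_of, outline_of gives the robot as it stands.
- The arm moves only by the tool carry_out, never from a script. Its argument "deltas" is a list of rows, each a list of 5 numbers: the shift along the tool's x, y, z as a fraction of full scale, then the turn about the tool's z as a fraction of full scale, then the opening, from -1 (shut) to 1 (fully open), so that 0 is half open. In form: [[tx, ty, tz, spin, gripper], ...]. A call has 1 to 20 rows; each row is the pose to reach, as a shift and turn from the pose commanded when the call began, along the tool's axes at that moment; what a row does not reach only later rows make up. Full scale, the value 1, is 150 mm for a shift and 30 degrees for a turn. A row lasts 1/8 s, in which the tool goes at most 62.5 mm and 10.7 degrees, less where a joint would pass 70% of its speed; a pose out of reach is approached as far as the arm can. A call with a number of a shift or a turn outside -1 to 1 is refused whole. A call with a gripper value outside its range is refused whole. The fingers move at their own pace and stop on an object; "force" is the grip in N (left out, the last holds). Time passes only in rows, so rows that repeat a pose let the fingers close. It gives the time, the measured TCP pose, the force, the opening and the grip force at its end, in the units of the state.
- manip.get_obs(): the state, without advancing time (a new reading comes with each control period).
- camera(name): name is "scene" or "top"; returns a dict with "img" (400x640x3 uint8, red, green, blue), "depth" (400x640 float32, m along the optical axis (not along the pixel's ray), 0 where there is no reading), "vertical_fov" (degrees; the focal length in pixels is half the picture's height over the tangent of half this angle, whatever the lens; pixels are square), "cx", "cy" (the principal point, pixels), "R" (3x3) and "t" (3): a world point X has camera coordinates R X + t. Camera axes: x right, y down, z forward; pixel columns grow to the right and rows downward; lengths in m; the calibration is good to about 2 mm. A picture is of the moment at which its call begins.
- ticket.hand_in(): hands the job in; it is judged then, once.
Trained networks look in a picture, given as the dict that the camera call returned (one of the last four; its "shot" number tells which), for a name from the list of things; names that differ only in an ending like _2 or _b are one class to them, and where a whole thing is asked for, a point or a joint stands for the part that bears it (a point fixed in the world has none). Each returns a list of dicts, best first, with "conf" (0 to 1); they miss things now and then, are a little off and sometimes report something else, mostly with a low value. They report only what shows in the picture. A call takes as long as a camera call. They do not tell look-alikes from the thing itself.
- boxes_of(query, picture): "position" ([x, y, z] in m, in world coordinates, good to about 4 mm: the middle of the surface that is visible of it).
- outline_of(query, picture): "region" (400x640 bool, what is visible of it).
The state is a dict: "clock": time; "joint_pos": joint angles; "joint_velocities": joint speeds; "tau": joint torques, N m; "position": TCP position; "ee_rot": TCP orientation; "ft_force": force on the tool from outside, world axes, zero at the start; "torque": the same for the moment, N m; "grip_width": opening from 0.0 (shut) to 1.0 (fully open); "grasp_force": force on a finger pad.
Only numpy, scipy, OpenCV 4.12 (cv2) and the standard library are available. Lean on these libraries where they do the work, as an engineer would, in place of code of your own. Each camera call takes 0.05 s, during which the arm holds its last target. There are 200 camera calls.

## Working session

There is one attempt and no reset: what is moved stays moved. The work goes in short steps, Python scripts to look and compute and a tool call to move; the robot and the scene stay as the last step left them, time stands still between calls to the robot, and variables do not carry over. Pictures are saved under pics/ and viewed, at most 14 in all, crops included, and the job is handed in when it is done.

Besides the shell and the picture viewer there is one more tool, called after "Request:" as name(argument=value, ...) on one line, values as JSON. carry_out: Moves the arm, as the interface text tells. Its arguments: {"type":"object","properties":{"deltas":{"type":"array","items":{"type":"array","items":{"type":"number"}}},"force":{"type":"number"}},"required":["deltas"]}

```bash
mkdir -p pics; cat > h.py <<'E'
import numpy as np, cv2
from workcell import manip, camera, ticket, boxes_of, outline_of
def cloud(p):
    f=200/np.tan(np.radians(p['vertical_fov'])/2)
    v,u=np.mgrid[:400,:640]; d=p['depth']
    c=np.stack([(u-p['cx'])/f*d,(v-p['cy'])/f*d,d],-1)
    return (c-p['t'])@p['R']
def save(p,n): cv2.imwrite('pics/'+n,cv2.cvtColor(p['img'],cv2.COLOR_RGB2BGR))
E
python3 - <<'E'
from h import *
o=manip.get_obs(); print(o['position'],o['ee_rot'],o['grip_width'])
names="red_clip_mid brown_cell_mid blue_spool_mid green_plug_mid black_clip_mid black_cell_mid bin_red_floor bin_orange_floor bin_blue_floor bin_green_floor".split()
for c in ['top','scene']:
    p=camera(c); save(p,c+'0.png'); C=cloud(p); print(c,p['vertical_fov'],p['t'])
    for n in names:
        print(n,[(np.round(b['position'],3).tolist(),round(b['conf'],2)) for b in boxes_of(n,p)][:4])
        if 'bin' in n: continue
        for r in outline_of(n,p)[:3]:
            m=r['region']&(p['depth']>0)
            if m.sum()<15: continue
            X=C[m]; (cx,cy),(w,h),a=cv2.minAreaRect((X[:,:2]*1000).astype(np.float32))
            v,u=np.nonzero(m)
            print('   ',round(r['conf'],2),'px',int(u.mean()),int(v.mean()),'rect mm',round(cx),round(cy),round(w),round(h),round(a),'ztop',np.round(np.percentile(X[:,2],[5,50,95]),3),'rgb',p['img'][m].mean(0).astype(int))
E
```

```text
[ 0.23794351 -0.57756006  0.25251279] [ 9.80967793e-01  1.94169192e-01 -1.84125029e-04 -6.92381454e-04] 0.9976277789653919
top 56.44345292407141 [-0.08517632  0.5370382   1.20332135]
red_clip_mid [([0.452, -0.151, 0.009], 0.58)]
    0.43 px 345 225 rect mm 450 -144 32 8 73 ztop [0.001 0.009 0.012] rgb [135  56  53]
    0.36 px 434 204 rect mm 527 -441 47 50 25 ztop [0.    0.03  0.034] rgb [198 196 186]
brown_cell_mid [([0.446, 0.0, 0.012], 0.75)]
    0.59 px 395 224 rect mm 458 -312 42 13 51 ztop [0.007 0.013 0.017] rgb [130 104  65]
blue_spool_mid [([0.424, -0.386, 0.033], 0.75), ([0.524, -0.44, 0.032], 0.73)]
    0.78 px 434 204 rect mm 528 -442 49 50 0 ztop [0.    0.03  0.034] rgb [198 196 186]
    0.75 px 419 234 rect mm 425 -391 45 46 25 ztop [0.    0.029 0.034] rgb [111  61 138]
green_plug_mid [([0.447, 0.001, 0.015], 0.75)]
black_clip_mid [([0.564, -0.311, 0.007], 0.41)]
    0.34 px 344 225 rect mm 452 -144 46 14 71 ztop [-0.002  0.008  0.012] rgb [138  72  68]
black_cell_mid [([0.447, 0.0, 0.014], 0.42)]
    0.46 px 299 224 rect mm 450 3 17 47 2 ztop [0.002 0.012 0.016] rgb [
[... 503 characters left out ...]
e_spool_mid [([0.519, -0.429, 0.023], 0.77), ([0.419, -0.379, 0.024], 0.71)]
    0.82 px 424 184 rect mm 423 -394 45 58 33 ztop [0.004 0.03  0.033] rgb [114  74 128]
    0.48 px 405 165 rect mm 539 -461 46 104 36 ztop [0.003 0.025 0.033] rgb [140 136 140]
green_plug_mid [([0.536, -0.068, 0.012], 0.62)]
black_clip_mid [([0.559, -0.316, 0.008], 0.57)]
    0.39 px 367 178 rect mm 564 -315 65 26 70 ztop [0.002 0.01  0.012] rgb [90 85 81]
black_cell_mid [([0.446, 0.007, 0.013], 0.5)]
bin_red_floor [([0.48, 0.16, 0.011], 0.94)]
bin_orange_floor [([0.588, 0.256, 0.015], 0.88)]
bin_blue_floor [([0.489, 0.26, 0.015], 0.77), ([0.534, -0.068, 0.01], 0.51)]
bin_green_floor [([0.582, 0.16, 0.014], 0.89)]
```

```bash
python3 - <<'E'
import cv2
a=cv2.imread('pics/top0.png'); 
cv2.imwrite('pics/topc.png',cv2.resize(a[140:270,200:460],None,fx=3,fy=3,interpolation=cv2.INTER_CUBIC))
b=cv2.imread('pics/scene0.png'); cv2.imwrite('pics/sc.png',cv2.resize(b[100:340,180:500],None,fx=2.5,fy=2.5))
E
```

```text
(no output)
```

View pics/topc.png

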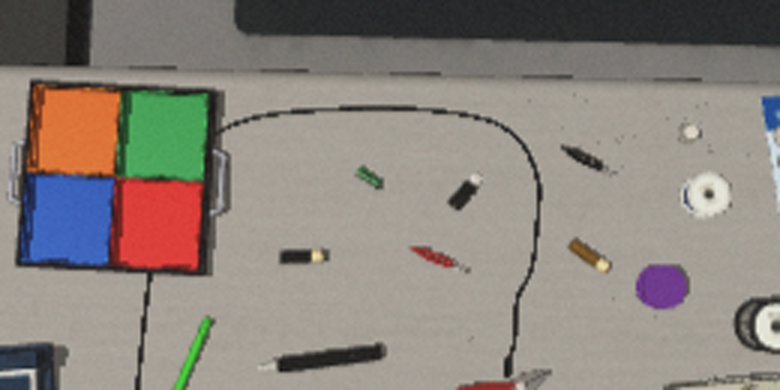

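View pics/sc.png

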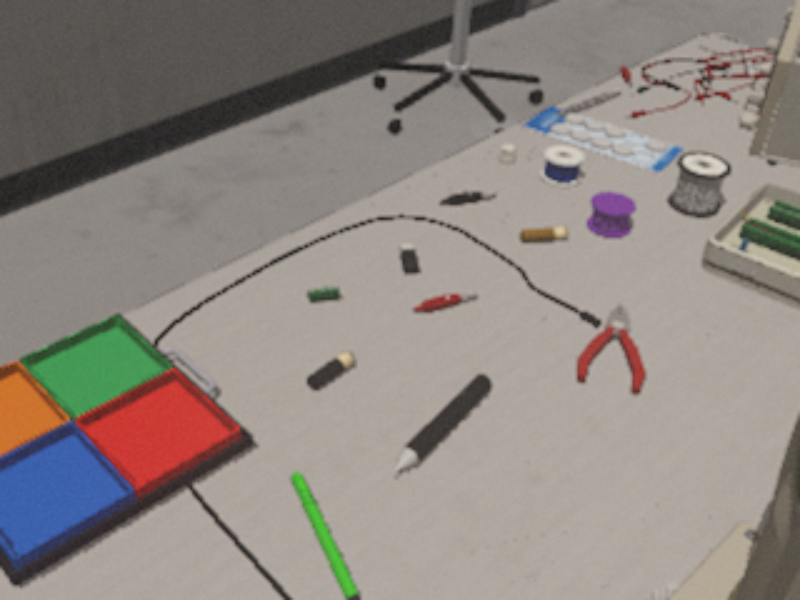

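Top view, crop pixels: the red clip is at (435,258). Look-alikes are the black clip at (587,158) and red pliers at (500,385). The brown cell is at (590,255); look-alikes are the black cell with the cream band at (303,256) and a black stub at (465,190). The green plug is at (370,177); its look-alike is the green pen at (195,350). The blue-wire spool is at (707,193), and the purple one at (662,286) and the grey reel at (770,325) are not to be taken. The bins are orange and green at the back, blue and red at the front.

```bash
cat >> h.py <<'E'
def fit(p,C,x,y,r,zmin):
    d=np.hypot(C[...,0]-x,C[...,1]-y)
    m=(d<r)&(C[...,2]>zmin)&(C[...,2]<.06)&(p['depth']>0)
    if m.sum()<8: return m,None
    X=C[m]; q=X[:,:2]; c=q.mean(0); w,V=np.linalg.eigh(np.cov(q.T)); a=V[:,1]; s=(q-c)@V
    mid=c+V@((s.max(0)+s.min(0))/2)
    return m,(len(q),'mean',np.round(c*1000,1),'mid',np.round(mid*1000,1),'ext',np.round((np.ptp(s,axis=0))*1000),'axis deg',round(np.degrees(np.arctan2(a[1],a[0]))%180),'z',np.round(np.percentile(X[:,2],[50,90])*1000,1))
E
python3 - <<'E'
from h import *
P={c:camera(c) for c in ['top','scene']}
T=dict(red=(.450,-.146,.045,.005),brown=(.456,-.312,.036,.005),green=(.535,-.07,.025,.005),spool=(.527,-.441,.032,.02),blackcell=(.449,.002,.035,.005),stub=(.523,-.177,.03,.005),bclip=(.561,-.312,.045,.005))
for n,a in T.items():
    for c,p in P.items(): print(n,c,fit(p,cloud(p),*a)[1])
# bins by hue
for c,p in P.items():
    C=cloud(p); h=cv2.cvtColor(p['img'],cv2.COLOR_RGB2HSV)
    for n,lo,hi in [('red',-5,5),('orange',8,17),('blue',105,118),('green',55,75)]:
        H=h[...,0].astype(int); H=np.where(H>170,H-180,H)
        m=(H>=lo)&(H<=hi)&(h[...,1]>130)&(C[...,0]>.4)&(C[...,1]>.1)&(C[...,1]<.33)&(p['depth']>0)
        m=cv2.morphologyEx(m.astype(np.uint8),cv2.MORPH_OPEN,np.ones((3,3)))>0
        if m.sum()<50: print(n,c,m.sum()); continue
        X=C[m]; r=cv2.minAreaRect((X[:,:2]*1000).astype(np.float32)); print(n,c,np.round(r[0]),np.round(r[1]),round(r[2],1),'zmed',np.round(np.median(X[:,2]),4),'zmax',np.round(np.percentile(X[:,2],98),4))
big=cv2.resize(P['top']['img'][160:236,330:450],None,fx=6,fy=6,interpolation=cv2.INTER_CUBIC)
cv2.imwrite('pics/close.png',big[...,::-1])
E
```

```text
red top (56, 'mean', array([ 451.9, -144.2]), 'mid', array([ 447.4, -147.7]), 'ext', array([75., 76.]), 'axis deg', 78, 'z', array([ 7.6, 12.3]))
red scene (101, 'mean', array([ 445.4, -145.9]), 'mid', array([ 435.1, -144.6]), 'ext', array([35., 67.]), 'axis deg', 72, 'z', array([ 9.9, 12.4]))
brown top (73, 'mean', array([ 457.3, -313. ]), 'mid', array([ 459.4, -313.3]), 'ext', array([52., 59.]), 'axis deg', 59, 'z', array([12.4, 15.8]))
brown scene (95, 'mean', array([ 451.8, -310.7]), 'mid', array([ 453.6, -313.2]), 'ext', array([18., 48.]), 'axis deg', 54, 'z', array([13. , 15.9]))
green top (32, 'mean', array([536.5, -68.1]), 'mid', array([530.5, -67.7]), 'ext', array([31., 30.]), 'axis deg', 74, 'z', array([10.8, 13.9]))
green scene (55, 'mean', array([532.8, -65.9]), 'mid', array([533.7, -67. ]), 'ext', array([10., 29.]), 'axis deg', 63, 'z', array([12.4, 14.6]))
spool top (171, 'mean', array([ 526.3, -440.1]), 'mid', array([ 526.3, -440. ]), 'ext', array([46., 47.]), 'axis deg', 57, 'z', array([30.3, 33.4]))
spool scene (132, 'mean', array([ 521.5, -435.9]), 'mid', array([ 52
[... 773 characters left out ...]
([51., 76.]), 'axis deg', 63, 'z', array([ 9.2, 11.9]))
bclip scene (72, 'mean', array([ 558.6, -311. ]), 'mid', array([ 560.1, -312.9]), 'ext', array([15., 68.]), 'axis deg', 63, 'z', array([10.2, 12.7]))
red top [479. 161.] [97. 99.] 1.2 zmed 0.0122 zmax 0.0261
orange top [581. 259.] [101.  99.] 90.0 zmed 0.0122 zmax 0.0264
blue top [482. 260.] [95. 94.] 88.3 zmed 0.0123 zmax 0.0258
green top [578. 156.] [89. 95.] 89.2 zmed 0.0122 zmax 0.0247
red scene [477. 165.] [99. 99.] 88.4 zmed 0.0142 zmax 0.0269
orange scene [580. 260.] [ 97. 102.] 88.4 zmed 0.0139 zmax 0.0267
blue scene [480. 262.] [95. 98.] 88.4 zmed 0.0136 zmax 0.0265
green scene [575. 162.] [96. 97.] 89.8 zmed 0.0137 zmax 0.0266
```

View pics/close.png

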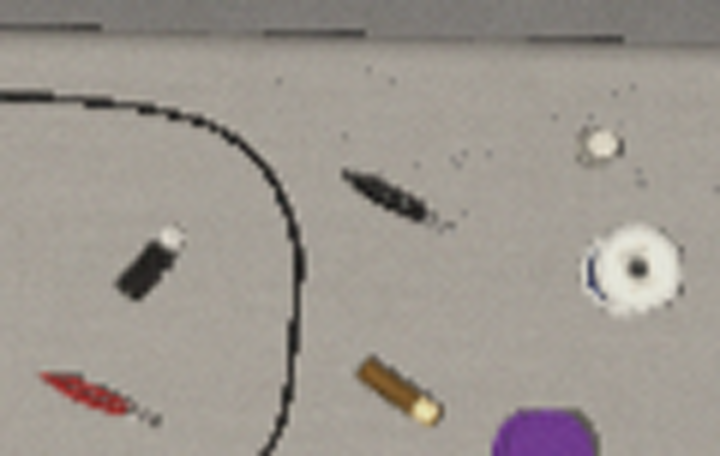

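The close crop confirms the choice: the white-flanged blue spool is at crop (637,268), the purple one at (545,435) is to be left, the brown cell with cream end is at (400,390), and the red clip is at (95,395). I'll start with the spool.

```bash
cat > go.py <<'E'
# usage: go.py x y z phi  -> fractions from present pose; tool assumed pointing down
import sys; from h import *
o=manip.get_obs(); q=o['ee_rot']; ph=2*np.arctan2(q[1],q[0]); p=o['position']
a=list(map(float,sys.argv[1:])); d=np.array(a[:3])-p
x=np.array([np.cos(ph),np.sin(ph)]); y=np.array([np.sin(ph),-np.cos(ph)])
s=-(((a[3]-np.degrees(ph))+90)%180-90)
print('t',o['clock'],'pos',np.round(p,4),'phi',round(np.degrees(ph),1),'q7',round(o['joint_pos'][6],2),'| frac',np.round([d[:2]@x/.15,d[:2]@y/.15,-d[2]/.15,s/30],3),'grip',round(o['grip_width'],3))
E
python3 go.py .525 -.439 .12 60
```

```text
t 1.8 pos [ 0.2381 -0.5779  0.2533] phi 22.4 q7 -0.09 | frac [ 2.121 -0.128  0.889 -1.254] grip 1.002
```

Request:
carry_out(deltas=[[0.4,0,0.1,-0.3,1],[0.8,0,0.2,-0.6,1],[1,0,0.3,-0.6,0.6],[1,0,0.3,-0.6,0.6],[1,0,0.3,-0.6,0.6]], force=30)

```text
clock: 2.42
position: [0.3759, -0.5215, 0.2086]
ee_rot: [0.939, 0.345, -0.0, 0.0]
ft_force: [0.1, -0.6, -0.1]
grip_width: 0.801
grasp_force: 0.0
```

```bash
python3 go.py .525 -.439 .12 60
```

```text
t 2.425 pos [ 0.3759 -0.5215  0.2086] phi 40.3 q7 -0.04 | frac [ 1.114  0.224  0.591 -0.656] grip 0.801
```

Request:
carry_out(deltas=[[0.4,0.1,0,-0.3,0.6],[0.8,0.2,0.2,-0.6,0.6],[1,0.22,0.5,-0.65,0.6],[1,0.22,0.6,-0.65,0.6],[1,0.22,0.6,-0.65,0.6]])

```text
clock: 3.05
position: [0.5104, -0.4504, 0.1178]
ee_rot: [0.867, 0.498, -0.001, -0.0]
ft_force: [0.2, -1.0, 0.6]
grip_width: 0.801
grasp_force: 0.0
```

```bash
python3 go.py .525 -.439 .027 60; python3 - <<'E'
from h import *
for c in ['top','scene']:
    p=camera(c); save(p,c+'1.png'); print(fit(p,cloud(p),.525,-.439,.032,.02)[1])
p=cv2.imread('pics/scene1.png'); cv2.imwrite('pics/s1c.png',cv2.resize(p[80:240,340:540],None,fx=3,fy=3))
E
```

```text
t 3.05 pos [ 0.5104 -0.4504  0.1178] phi 59.7 q7 0.03 | frac [ 0.114  0.046  0.605 -0.009] grip 0.801
(170, 'mean', array([ 526.2, -440.1]), 'mid', array([ 526.3, -440.4]), 'ext', array([47., 48.]), 'axis deg', 71, 'z', array([30.4, 33.4]))
(133, 'mean', array([ 521.5, -435.7]), 'mid', array([ 523.1, -438.6]), 'ext', array([45., 50.]), 'axis deg', 129, 'z', array([31.6, 33.2]))
```

View pics/s1c.png

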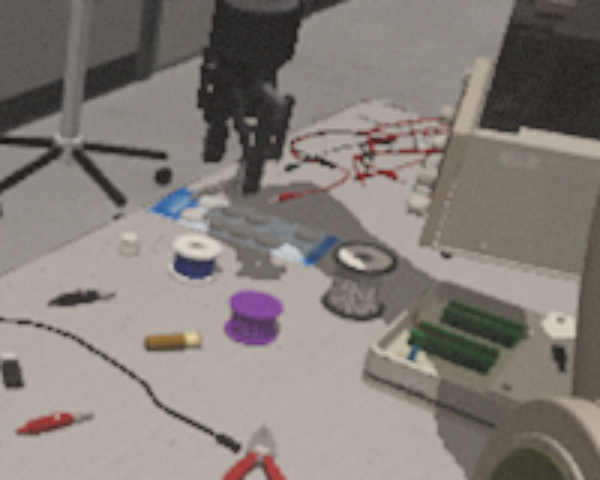

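The picture shows the gripper hanging over the spool, with fingertips at about (213,155) and (255,190) and the spool at (195,255). I'll check this by projecting the tool.

```bash
python3 - <<'E'
from h import *
p=camera('scene'); o=manip.get_obs(); f=200/np.tan(np.radians(p['vertical_fov'])/2)
def pr(X):
    c=p['R']@np.array(X)+p['t']; return ((c[0]/c[2]*f+p['cx']-340)*3,(c[1]/c[2]*f+p['cy']-80)*3)
P=o['position'];print(P)
for s in (-.04,0,.04): print(np.round(pr([P[0]+s*.866,P[1]-s*.5,P[2]-.012])))
print(np.round(pr([.525,-.439,.015])))
C=cloud(camera('top')); m=(C[...,2]>.07)&(np.hypot(C[...,0]-P[0],C[...,1]-P[1])<.08)
print(m.sum(), C[m].mean(0), C[m].min(0),C[m].max(0))
E
```

```text
[ 0.5115762  -0.45109013  0.12043645]
[245. 191.]
[227. 173.]
[209. 155.]
[193. 258.]
3508 [ 0.50213761 -0.42945486  0.44743804] [ 0.43220014 -0.5120217   0.10903243] [ 0.57755717 -0.3764062   0.52857075]
```

Request:
carry_out(deltas=[[0.11,0.05,0,0,0.6],[0.11,0.05,0.2,0,0.6],[0.11,0.05,0.4,0,0.6],[0.11,0.05,0.5,0,0.6],[0.11,0.05,0.6,0,0.6],[0.11,0.05,0.62,0,0.6],[0.11,0.05,0.62,0,0.6],[0.11,0.05,0.62,0,0.2],[0.11,0.05,0.62,0,-0.2],[0.11,0.05,0.62,0,-0.2],[0.11,0.05,0.62,0,-0.2],[0.11,0.05,0.62,0,-0.2],[0.11,0.05,0.62,0,-0.2]], force=30)

```text
clock: 4.88
position: [0.5277, -0.4386, 0.0264]
ee_rot: [0.867, 0.499, 0.0, 0.001]
ft_force: [-0.2, 0.2, 5.8]
grip_width: 0.549
grasp_force: 31.6
```

```bash
python3 go.py .482 .262 .12 60
```

```text
t 4.875 pos [ 0.5277 -0.4386  0.0264] phi 59.9 q7 -0.02 | frac [ 3.888 -2.607 -0.624 -0.004] grip 0.549
```

Request:
carry_out(deltas=[[0,0,-0.2,0,-0.3],[0,0,-0.5,0,-0.3],[0.2,-0.13,-0.7,0,-0.3],[0.5,-0.33,-0.7,0,-0.3],[0.8,-0.53,-0.7,0,-0.3],[1,-0.67,-0.7,0,-0.3]])

```text
clock: 5.62
position: [0.5154, -0.2551, 0.1305]
ee_rot: [0.866, 0.5, 0.0, -0.0]
ft_force: [0.5, 0.2, -0.4]
grip_width: 0.553
grasp_force: 31.4
```

Request:
carry_out(deltas=[[0.3,-0.2,0,0,-0.3],[0.6,-0.4,0,0,-0.3],[0.9,-0.6,0,0,-0.3],[1,-0.67,0,0,-0.3]])

```text
clock: 6.12
position: [0.5035, -0.0742, 0.1305]
ee_rot: [0.865, 0.501, 0.0, -0.0]
ft_force: [0.7, -1.6, -0.6]
grip_width: 0.551
grasp_force: 31.4
```

Request:
carry_out(deltas=[[0.3,-0.2,0,0,-0.3],[0.6,-0.4,0,0,-0.3],[0.9,-0.6,0,0,-0.3],[1,-0.67,0,0,-0.3]])

```text
clock: 6.62
position: [0.4917, 0.1054, 0.1305]
ee_rot: [0.866, 0.501, 0.0, -0.0]
ft_force: [1.2, -0.7, -1.1]
grip_width: 0.551
grasp_force: 31.4
```

```bash
python3 go.py .482 .262 .12 60
```

```text
t 6.625 pos [0.4917 0.1054 0.1305] phi 60.1 q7 -0.94 | frac [ 0.873 -0.577  0.07   0.003] grip 0.551
```

Request:
carry_out(deltas=[[0.3,-0.2,0,0,-0.3],[0.6,-0.4,0,0,-0.3],[0.87,-0.58,0,0,-0.3],[0.87,-0.58,0.1,0,-0.3],[0.87,-0.58,0.3,0,-0.3],[0.87,-0.58,0.45,0,-0.3],[0.87,-0.58,0.55,0,-0.3],[0.87,-0.58,0.6,0,-0.3],[0.87,-0.58,0.6,0,-0.3]])

```text
clock: 7.75
position: [0.4825, 0.2586, 0.0402]
ee_rot: [0.867, 0.499, -0.0, 0.0]
ft_force: [-0.1, 0.6, -0.3]
grip_width: 0.546
grasp_force: 31.4
```

```bash
python3 go.py .482 .262 .12 60
```

```text
t 7.75 pos [0.4825 0.2586 0.0402] phi 59.9 q7 -1.35 | frac [ 0.018 -0.014 -0.532 -0.004] grip 0.546
```

Request:
carry_out(deltas=[[0,0,0.01,0,-0.3],[0,0,0.01,0,0.15],[0,0,0.01,0,0.3],[0,0,0.01,0,0.3],[0,0,-0.1,0,0.3],[0,0,-0.3,0,0.3],[0,0,-0.6,0,0],[-0.4,0.3,-0.6,0,-0.3],[-0.8,0.6,-0.6,0,-0.4],[-0.8,0.6,-0.6,0,-0.4]])

```text
clock: 9.0
position: [0.5006, 0.1059, 0.1315]
ee_rot: [0.868, 0.497, 0.0, 0.001]
ft_force: [-0.5, -0.5, -0.9]
grip_width: 0.301
grasp_force: 0.0
```

```bash
python3 - <<'E'
from h import *
for c in ['top','scene']:
    p=camera(c);C=cloud(p); save(p,c+'2.png'); print(fit(p,C,.482,.26,.032,.032)[1]); 
    for a in [(.534,-.067,.025,.005),(.447,-.146,.045,.005)]: print(c,fit(p,C,*a)[1])
p=cv2.imread('pics/scene2.png'); cv2.imwrite('pics/s2c.png',cv2.resize(p[140:340,180:400],None,fx=3,fy=3))
E
python3 go.py .534 -.067 .12 63
```

```text
None
top (33, 'mean', array([537.9, -69. ]), 'mid', array([539.9, -65.7]), 'ext', array([28., 36.]), 'axis deg', 70, 'z', array([ 9.8, 15. ]))
top (44, 'mean', array([ 453.1, -145. ]), 'mid', array([ 450.7, -152. ]), 'ext', array([72., 74.]), 'axis deg', 81, 'z', array([ 8.8, 11.5]))
(447, 'mean', array([477.5, 258.3]), 'mid', array([480. , 257.1]), 'ext', array([46., 47.]), 'axis deg', 156, 'z', array([43.5, 44.8]))
scene (56, 'mean', array([532.6, -66.2]), 'mid', array([533.4, -66.9]), 'ext', array([10., 29.]), 'axis deg', 61, 'z', array([12. , 14.9]))
scene (96, 'mean', array([ 445.7, -146. ]), 'mid', array([ 435.2, -145.5]), 'ext', array([35., 66.]), 'axis deg', 72, 'z', array([10.1, 12.4]))
t 9.1 pos [0.5008 0.1064 0.1314] phi 59.6 q7 -0.96 | frac [-0.885  0.776  0.076 -0.113] grip 0.296
```

View pics/s2c.png

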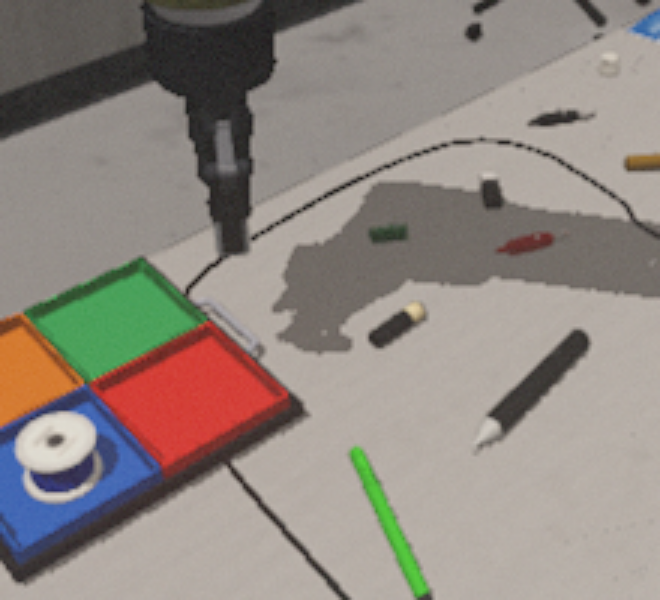

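The spool stands upright in the blue bin (crop pixel 57,460). Next is the green plug at crop (388,233).

Request:
carry_out(deltas=[[-0.3,0.25,0,-0.1,-0.2],[-0.6,0.5,0,-0.1,-0.2],[-0.88,0.78,0.1,-0.1,-0.2],[-0.88,0.78,0.2,-0.1,-0.2],[-0.88,0.78,0.4,-0.1,-0.2],[-0.88,0.78,0.4,-0.1,-0.2]])

```text
clock: 9.85
position: [0.5338, -0.061, 0.0691]
ee_rot: [0.853, 0.523, -0.001, -0.001]
ft_force: [0.9, -0.0, -0.5]
grip_width: 0.397
grasp_force: 0.0
```

```bash
python3 go.py .5355 -.067 .026 62
```

```text
t 9.85 pos [ 0.5338 -0.061   0.0691] phi 63.0 q7 -0.6 | frac [-0.03   0.029  0.287  0.034] grip 0.397
```

Request:
carry_out(deltas=[[0,0,0,0,-0.2],[0,0,0.15,0,-0.2],[0,0,0.25,0,-0.2],[0,0,0.3,0,-0.2],[0,0,0.3,0,-0.2],[0,0,0.3,0,-0.6],[0,0,0.3,0,-0.9],[0,0,0.3,0,-1],[0,0,0.3,0,-1],[0,0,0.3,0,-1]], force=25)

```text
clock: 11.1
position: [0.5355, -0.063, 0.026]
ee_rot: [0.853, 0.522, 0.0, 0.0]
ft_force: [-1.6, 0.9, 6.6]
grip_width: 0.115
grasp_force: 26.0
```

```bash
python3 go.py .580 .159 .12 62
```

```text
t 11.1 pos [ 0.5355 -0.063   0.026 ] phi 62.9 q7 -0.63 | frac [ 1.453 -0.41  -0.627  0.03 ] grip 0.115
```

Request:
carry_out(deltas=[[0,0,-0.2,0,-1],[0,0,-0.5,0,-1],[0.3,0,-0.5,0,-1],[0.6,-0.2,-0.5,0,-1],[0.9,-0.4,-0.5,0,-1],[1,-0.4,-0.5,0,-1],[1,-0.4,-0.5,0,-1]])

```text
clock: 11.98
position: [0.5502, 0.0984, 0.1002]
ee_rot: [0.853, 0.522, 0.0, 0.0]
ft_force: [-0.6, 0.3, -0.2]
grip_width: 0.115
grasp_force: 25.4
```

```bash
python3 go.py .580 .159 .040 62
```

```text
t 11.975 pos [0.5502 0.0984 0.1002] phi 63.0 q7 -0.9 | frac [ 0.45  -0.007  0.402  0.032] grip 0.115
```

Request:
carry_out(deltas=[[0.25,0,0,0,-1],[0.45,0,0.1,0,-1],[0.45,0,0.25,0,-1],[0.45,0,0.38,0,-1],[0.45,0,0.41,0,-1],[0.45,0,0.41,0,-1],[0.45,0,0.41,0,-0.7],[0.45,0,0.41,0,-0.5],[0.45,0,0.41,0,-0.5],[0.45,0,0.3,0,-0.5],[0.45,0,0,0,-0.5],[0.1,0,-0.2,0,-0.3],[-0.3,0,-0.2,0,-0.3],[-0.7,0,-0.2,0,-0.3],[-0.9,0.2,-0.2,0,-0.3],[-0.9,0.2,-0.2,0,-0.3]])

```text
clock: 13.98
position: [0.5157, -0.0397, 0.1316]
ee_rot: [0.855, 0.519, 0.0, 0.001]
ft_force: [-1.1, 0.9, -0.3]
grip_width: 0.35
grasp_force: 0.0
```

```bash
python3 go.py .450 -.145 .1 71; python3 - <<'E'
from h import *
for c in ['top','scene']:
    p=camera(c);C=cloud(p); save(p,c+'3.png'); print(fit(p,C,.580,.159,.025,.017)[1])
    print(fit(p,C,.45,-.145,.045,.005)[1])
E
```

```text
t 13.975 pos [ 0.5157 -0.0397  0.1316] phi 62.6 q7 -0.6 | frac [-0.825 -0.065  0.211 -0.281] grip 0.35
(33, 'mean', array([578.6, 153. ]), 'mid', array([578.4, 158.3]), 'ext', array([16., 41.]), 'axis deg', 66, 'z', array([21.2, 25.6]))
(49, 'mean', array([ 449.4, -143.8]), 'mid', array([ 442.2, -145.8]), 'ext', array([48., 74.]), 'axis deg', 61, 'z', array([ 8.6, 12.3]))
(75, 'mean', array([573.3, 154.5]), 'mid', array([573. , 154.3]), 'ext', array([10., 29.]), 'axis deg', 64, 'z', array([23.8, 26.9]))
(96, 'mean', array([ 445.9, -145.2]), 'mid', array([ 446.4, -148.7]), 'ext', array([13., 67.]), 'axis deg', 70, 'z', array([10.4, 12.6]))
```

Green plug is in. Next is the red clip.

Request:
carry_out(deltas=[[-0.3,0,0,-0.1,-0.2],[-0.6,0,0,-0.24,-0.2],[-0.83,-0.06,0.1,-0.24,-0.2],[-0.83,-0.06,0.3,-0.24,-0.2],[-0.83,-0.06,0.4,-0.24,-0.2],[-0.83,-0.06,0.4,-0.24,-0.2]])

```text
clock: 14.82
position: [0.4504, -0.1412, 0.0699]
ee_rot: [0.818, 0.575, -0.0, -0.001]
ft_force: [0.3, 0.1, -0.3]
grip_width: 0.399
grasp_force: 0.0
```

```bash
python3 go.py .449 -.147 .025 70
```

```text
t 14.825 pos [ 0.4504 -0.1412  0.0699] phi 70.2 q7 -0.24 | frac [-0.04   0.004  0.299  0.008] grip 0.399
```

Request:
carry_out(deltas=[[-0.02,0,0,0,-0.2],[-0.02,0,0.15,0,-0.2],[-0.02,0,0.25,0,-0.2],[-0.02,0,0.3,0,-0.2],[-0.02,0,0.31,0,-0.3],[-0.02,0,0.31,0,-0.6],[-0.02,0,0.31,0,-0.9],[-0.02,0,0.31,0,-1],[-0.02,0,0.31,0,-1],[-0.02,0,0.31,0,-1]], force=25)

```text
clock: 16.08
position: [0.4498, -0.1456, 0.0244]
ee_rot: [0.819, 0.574, 0.0, 0.0]
ft_force: [-1.4, 0.8, 5.7]
grip_width: 0.103
grasp_force: 27.4
```

```bash
python3 go.py .481 .163 .12 70
```

```text
t 16.075 pos [ 0.4498 -0.1456  0.0244] phi 70.1 q7 -0.28 | frac [ 2.005 -0.505 -0.638  0.003] grip 0.103
```

Request:
carry_out(deltas=[[0,0,-0.2,0,-1],[0,0,-0.5,0,-1],[0.3,-0.1,-0.6,0,-1],[0.6,-0.2,-0.6,0,-1],[0.9,-0.3,-0.6,0,-1],[1,-0.3,-0.6,0,-1]])

```text
clock: 16.82
position: [0.4578, 0.0138, 0.114]
ee_rot: [0.818, 0.576, 0.0, 0.0]
ft_force: [0.5, -1.3, 0.2]
grip_width: 0.099
grasp_force: 26.6
```

Request:
carry_out(deltas=[[0.3,-0.1,0,0,-1],[0.6,-0.2,0,0,-1],[0.9,-0.2,0,0,-1],[1,-0.2,0,0,-1],[1,-0.2,0.1,0,-1],[1,-0.2,0.1,0,-1]])

```text
clock: 17.58
position: [0.4798, 0.16, 0.0969]
ee_rot: [0.819, 0.574, -0.002, -0.0]
ft_force: [0.3, -1.3, 0.4]
grip_width: 0.097
grasp_force: 26.6
```

```bash
python3 go.py .481 .163 .038 70
```

```text
t 17.575 pos [0.4798 0.16   0.0969] phi 70.0 q7 -0.94 | frac [0.021 0.001 0.393 0.   ] grip 0.097
```

Request:
carry_out(deltas=[[0,0,0,0,-1],[0,0,0.15,0,-1],[0,0,0.3,0,-1],[0,0,0.39,0,-1],[0,0,0.39,0,-1],[0,0,0.39,0,-0.8],[0,0,0.39,0,-0.5],[0,0,0.39,0,-0.5],[0,0,0.25,0,-0.5],[0,0,0,0,-0.5],[-0.2,0,-0.2,0,-0.3],[-0.6,0,-0.2,0,-0.3],[-1,0,-0.2,0,-0.3],[-1,0,-0.2,0,-0.3]])

```text
clock: 19.32
position: [0.4287, 0.0168, 0.1289]
ee_rot: [0.821, 0.572, -0.001, 0.001]
ft_force: [0.6, -0.5, -0.4]
grip_width: 0.347
grasp_force: 0.0
```

```bash
python3 - <<'E'
from h import *
for c in ['top','scene']:
    p=camera(c);C=cloud(p); save(p,c+'4.png'); print(fit(p,C,.481,.162,.040,.0165)[1])
    print(fit(p,C,.456,-.312,.036,.005)[1])
p=cv2.imread('pics/scene4.png'); cv2.imwrite('pics/s4c.png',cv2.resize(p[140:340,180:400],None,fx=3,fy=3))
E
python3 go.py .457 -.313 .12 54
```

```text
(28, 'mean', array([484. , 172.3]), 'mid', array([484.4, 163.3]), 'ext', array([41., 53.]), 'axis deg', 125, 'z', array([20.2, 23.4]))
(73, 'mean', array([ 455.5, -313. ]), 'mid', array([ 451.9, -312.4]), 'ext', array([47., 53.]), 'axis deg', 62, 'z', array([12. , 14.7]))
(161, 'mean', array([477.4, 160.4]), 'mid', array([478.3, 159.3]), 'ext', array([13., 68.]), 'axis deg', 71, 'z', array([21.8, 24.4]))
(95, 'mean', array([ 452.1, -310.6]), 'mid', array([ 453.1, -312.9]), 'ext', array([16., 49.]), 'axis deg', 54, 'z', array([13.1, 16.1]))
t 19.425 pos [0.4301 0.0208 0.1292] phi 70.0 q7 -0.53 | frac [-2.03   0.929  0.061  0.534] grip 0.35
```

View pics/s4c.png

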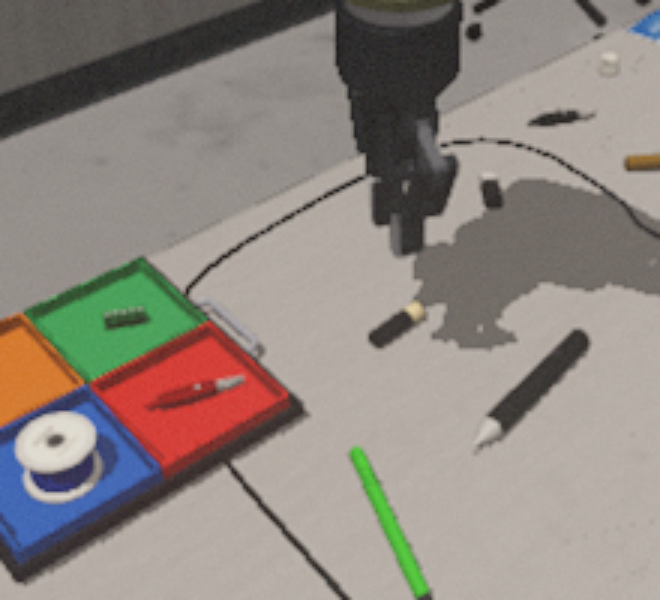

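The red clip lies flat in the red bin at (195,392) and the plug in the green bin at (125,318). Now the brown cell.

Request:
carry_out(deltas=[[-0.3,0.15,0,0,-0.2],[-0.6,0.3,0,0,-0.2],[-0.9,0.45,0,0,-0.2],[-1,0.46,0,0,-0.2]])

```text
clock: 19.92
position: [0.4445, -0.145, 0.1287]
ee_rot: [0.819, 0.574, 0.0, 0.0]
ft_force: [-0.8, -0.0, -0.5]
grip_width: 0.397
grasp_force: 0.0
```

Request:
carry_out(deltas=[[-0.3,0.15,0,0.2,-0.2],[-0.6,0.3,0,0.5,-0.2],[-0.9,0.45,0.1,0.53,-0.2],[-1,0.46,0.3,0.53,-0.2],[-1,0.46,0.4,0.53,-0.2],[-1,0.46,0.4,0.53,-0.2]])

```text
clock: 20.68
position: [0.4579, -0.3054, 0.068]
ee_rot: [0.89, 0.457, -0.0, -0.001]
ft_force: [0.3, 0.9, 0.4]
grip_width: 0.396
grasp_force: 0.0
```

```bash
python3 go.py .4555 -.313 .026 54
```

```text
t 20.675 pos [ 0.4579 -0.3054  0.068 ] phi 54.3 q7 -0.23 | frac [-0.05   0.016  0.28   0.012] grip 0.396
```

Request:
carry_out(deltas=[[-0.03,0.01,0,0,-0.2],[-0.03,0.01,0.15,0,-0.2],[-0.03,0.01,0.25,0,-0.2],[-0.03,0.01,0.28,0,-0.2],[-0.03,0.01,0.28,0,-0.3],[-0.03,0.01,0.28,0,-0.6],[-0.03,0.01,0.28,0,-0.9],[-0.03,0.01,0.28,0,-1],[-0.03,0.01,0.28,0,-1],[-0.03,0.01,0.28,0,-1]], force=25)

```text
clock: 21.92
position: [0.4565, -0.3128, 0.0276]
ee_rot: [0.89, 0.455, 0.0, 0.001]
ft_force: [-0.9, -0.0, 6.2]
grip_width: 0.133
grasp_force: 27.1
```

```bash
python3 go.py .581 .259 .12 54
```

```text
t 21.925 pos [ 0.4565 -0.3128  0.0276] phi 54.2 q7 -0.24 | frac [ 3.577 -1.558 -0.616  0.006] grip 0.133
```

Request:
carry_out(deltas=[[0,0,-0.2,0,-1],[0,0,-0.5,0,-1],[0.3,-0.12,-0.6,0,-1],[0.6,-0.24,-0.6,0,-1],[0.9,-0.36,-0.6,0,-1],[1,-0.4,-0.6,0,-1]])

```text
clock: 22.68
position: [0.4958, -0.1525, 0.117]
ee_rot: [0.889, 0.457, 0.0, -0.0]
ft_force: [-0.3, -0.7, -0.3]
grip_width: 0.134
grasp_force: 26.4
```

Request:
carry_out(deltas=[[0.3,-0.12,0,0,-1],[0.6,-0.24,0,0,-1],[0.9,-0.36,0,0,-1],[1,-0.4,0,0,-1]])

```text
clock: 23.18
position: [0.5346, 0.0037, 0.1169]
ee_rot: [0.89, 0.457, 0.0, -0.0]
ft_force: [0.1, -0.3, -0.5]
grip_width: 0.136
grasp_force: 26.4
```

Request:
carry_out(deltas=[[0.3,-0.12,0,0,-1],[0.6,-0.24,0,0,-1],[0.9,-0.36,0,0,-1],[1,-0.4,0,0,-1]])

```text
clock: 23.68
position: [0.5735, 0.16, 0.1166]
ee_rot: [0.89, 0.457, 0.0, -0.0]
ft_force: [0.6, -0.7, -0.5]
grip_width: 0.134
grasp_force: 26.4
```

```bash
python3 go.py .581 .259 .041 54; python3 - <<'E'
from h import *
p=camera('scene'); cv2.imwrite('pics/s5c.png',cv2.resize(p['img'][140:340,160:360,::-1],None,fx=3,fy=3))
E
```

```text
t 23.675 pos [0.5735 0.16   0.1166] phi 54.3 q7 -1.16 | frac [ 0.565 -0.344  0.504  0.011] grip 0.134
```

View pics/s5c.png

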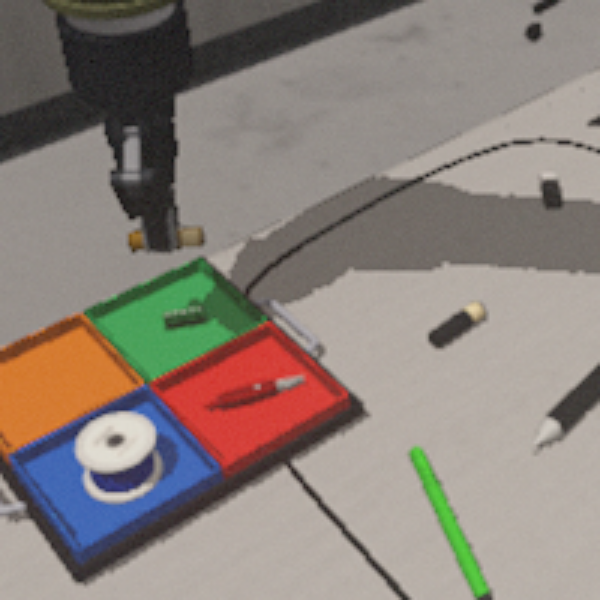

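The cell is held level at (165,238). I'll set it in the orange bin.

Request:
carry_out(deltas=[[0.3,-0.15,0,0,-1],[0.55,-0.34,0,0,-1],[0.55,-0.34,0.1,0,-1],[0.55,-0.34,0.3,0,-1],[0.55,-0.34,0.45,0,-1],[0.55,-0.34,0.51,0,-1],[0.55,-0.34,0.51,0,-1],[0.55,-0.34,0.51,0,-0.8],[0.55,-0.34,0.51,0,-0.5],[0.55,-0.34,0.51,0,-0.5],[0.55,-0.34,0.35,0,-0.5],[0.55,-0.34,0,0,-0.5],[0.55,-0.34,-0.3,0,-0.5],[0,0,-0.4,0,-0.4],[-0.5,0,-0.4,0,-0.4],[-0.9,0,-0.4,0,-0.4],[-0.9,0,-0.4,0,-0.4],[-0.9,0,-0.4,0,-0.4]])

```text
clock: 25.98
position: [0.4935, 0.045, 0.1771]
ee_rot: [0.891, 0.453, -0.0, 0.001]
ft_force: [0.7, 1.1, 1.0]
grip_width: 0.301
grasp_force: 0.0
```

```bash
python3 - <<'E'
from h import *
print(manip.get_obs()['clock'])
for c in ['top','scene']:
    p=camera(c);C=cloud(p); save(p,c+'6.png'); print(fit(p,C,.58,.257,.036,.0165)[1]); print(fit(p,C,.449,.002,.035,.005)[1],fit(p,C,.561,-.312,.045,.005)[1])
p=cv2.imread('pics/scene6.png'); cv2.imwrite('pics/s6c.png',cv2.resize(p[140:340,160:360],None,fx=3,fy=3))
E
```

```text
25.975
(72, 'mean', array([579.1, 253.2]), 'mid', array([580.8, 257.7]), 'ext', array([64., 63.]), 'axis deg', 60, 'z', array([24.3, 28.2]))
(62, 'mean', array([4.487e+02, 1.000e-01]), 'mid', array([441.9,  -3.7]), 'ext', array([47., 53.]), 'axis deg', 93, 'z', array([12. , 15.2])) (48, 'mean', array([ 562.7, -313. ]), 'mid', array([ 558.4, -315.3]), 'ext', array([76., 74.]), 'axis deg', 64, 'z', array([ 8.5, 13.4]))
(181, 'mean', array([573.9, 254. ]), 'mid', array([575.5, 252.7]), 'ext', array([15., 51.]), 'axis deg', 56, 'z', array([25.2, 27.8]))
(131, 'mean', array([443.2,   5.4]), 'mid', array([444.8,   3.5]), 'ext', array([14., 49.]), 'axis deg', 92, 'z', array([13.8, 16.2])) (73, 'mean', array([ 559.3, -311.3]), 'mid', array([ 563.3, -313.7]), 'ext', array([20., 69.]), 'axis deg', 62, 'z', array([ 9.8, 12.1]))
```

View pics/s6c.png

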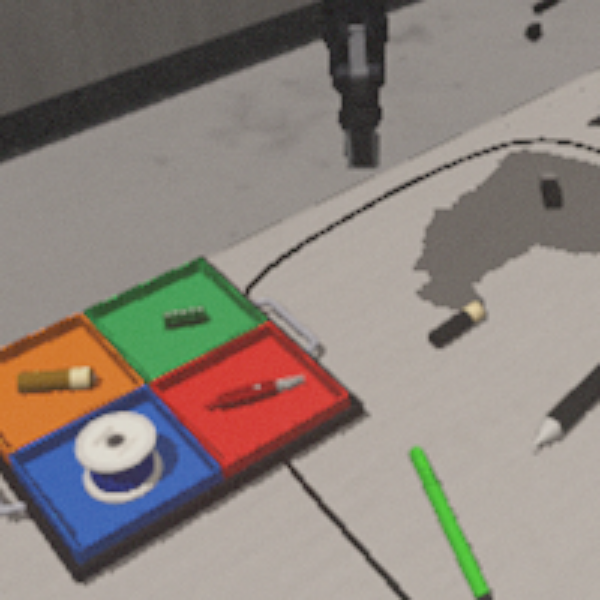

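All four parts lie in their bins (cell at (57,380), plug at (185,318), clip at (255,393), spool at (118,455)). The black parts have not moved.

```bash
python3 -c "
from workcell import ticket
print(ticket.hand_in())"
```

```text
the job is handed in; nothing more can be done
None
```

The job is handed in: red clip, brown cell, green plug and blue spool are each in their matching bin, and the black clip and black cell lie where they were; the hand-in returned no verdict.

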